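Fit the sensor bar on a heating bath and hold a contact probe on it

TASK

Lay the aluminium sensor bar, handle up, across the heating bath so that it sits down in both black rests on the rim with about equal overhang, and let go of it. Then take the yellow contact probe out of its blue holder and hold it upright with its tip on the orange spot of the bar, pressing gently so that the spring tip is pushed in about half-way. Finish while still holding the probe there, and leave the bottle, beaker and flask alone.

Things in the scene. Friction and masses are not known exactly. Their poses are not given: they have to be found in the camera images.
- bath: Fixed round white heating bath, outer radius 111 mm, open pan of radius 89 mm and 95 mm deep, steel rim 137 mm up; control panel on its -x side. Origin: centre of its underside, z up. Two black U-shaped rests stand on the rim at y = +102 and -102 mm; floors 145 mm up, 20 mm long along y, cheeks 11 mm higher and 38 mm apart inside. The bar lies along the bath's y, either way round.
- rest_mid (a point): Point midway between the two rests at the height of their floors (145 mm above the bench): the middle of the bar's underside belongs here. Axes as the bath's; the rests lie along +y and -y.
- bar: Loose aluminium sensor bar, 250 mm along its y, 30 mm along its x, 8 mm thick, about 0.2 kg. Origin: centre of its underside; z up. A black handle block stands on its middle (14 mm along x, 44 mm along y, from 8 to 48 mm above the underside). It starts flat on the bench, pointing roughly away from the robot.
- bar_handle (a point): Centre of the grip part of the bar's black handle, 34 mm above the bar's underside, on the bar's centre line (the handle top is 14 mm higher, the bar's top face 26 mm lower); same axes as the bar. The handle is grasped across its 14 mm width (the bar's x).
- bar_spot (a point): Centre of the orange spot (radius 9 mm, in a white ring) on the bar's top face, 60 mm from the bar's middle towards its +y; 8 mm above the underside. Same axes as the bar.
- holder: Fixed blue block 70 x 70 x 80 mm high with a 14 mm round hole 74 mm deep down from the centre of its top; the probe's shank hangs in the hole and its flange rests on the block's top. Origin: centre of its underside, z up.
- probe: Contact probe, about 0.13 kg, starts upright in the holder. Origin: centre of its flange's underside, z along the probe away from the tip. Above: black flange 34 x 34 x 6 mm, yellow handle 22 x 22 mm from 6 to 86 mm. Below: steel shank 9 mm thick, 45 mm long, then the copper spring tip, 7 mm thick, ending 65 mm below the origin when not pressed.
- probe_grip (a point): Point on the axis of the probe's yellow handle, 60 mm above the flange's underside (26 mm below the handle's top); 125 mm above the unpressed tip. Axes are the probe's: z along the probe, x and y square to the handle's flat sides.
- probe_tip (a point): End of the copper spring tip (it moves with the tip as that is pushed in). Axes as the probe's.
- plunger (a joint): How far the spring tip is pushed into the probe, in m: 0 free, 0.010 fully in (hard stop). It takes about 1 N to start and 0.3 N more per mm: about 2.4 N half-way.
- amber_bottle: Bystander: amber bottle with blue cap, 68 mm across, 150 mm high. Origin: centre of its underside.
- beaker: Bystander: glass beaker, 70 mm across, 90 mm high. Origin: centre of its underside.
- flask: Bystander: green-tinted conical flask, 84 mm across, 122 mm high. Origin: centre of its underside.
There are look-alikes about, which are no part of the job. There is more than one size of the probe; the one meant has the size given above. What is shaped like the holder but red is not meant.

How it is judged:
By the outcome, as a careful person would: the job done as asked, in the order asked, and still so for the second after the job is handed in, while the arm keeps its last pose, push and grip.
It also fails if it takes over 51 s, if anything falls off the work surface, if the arm or the gripper's body presses on something with over 40 N, if the wrist force passes 120 N, or if a joint passes its speed limit or range.

ROBOT

A 6-joint arm with a two-finger parallel gripper is mounted at the origin on the work surface. World frame = base frame: x ahead of the robot, y to its left, z up, the work surface at z = 0. Lengths are in mm, angles in rad, forces in N, time in s.
With the tool pointing down it reaches from about 300 to 775 mm from the base axis. Payload 14.6 kg.
Tool frame: the origin (TCP) lies at the very end of the fingers, on their centre line; the grasp point (between the pads) lies manip.grasp_offset behind it (manip.grasp_offset is the distance from the TCP to the grasp point, in mm); z points along the fingers, y is the direction in which the jaws open and shut (so a half turn about z gives the same grasp; the last joint's range is limited). The gripper opens to 94 mm and grips with 3 to 60 N. Pads are 16 mm wide; open, the fingers measure 119 mm over their backs; the gripper's body (75 mm by 177 mm) begins 78 mm behind the grasp point.
Start: joints at [1.083, 0.3, 1.521, -0, 1.321, -0.067], TCP at [224.666, 502.01, 205.446] pointing down, gripper open.
Joint ranges: [-3.03, 3.03], [-0.79, 2.21], [0.23, 2.52], [-1.04, 4.18], [0, 3.07], [-2.55, 2.55]. Speed limits (rad/s): [2.22, 2.22, 2.57, 3.14, 3.14, 3.14].

INTERFACE

Orientations are given as [roll, pitch, yaw] about the fixed x, y, z axes, in that order (R = Rz(yaw) Ry(pitch) Rx(roll)).
In Python, from cell import manip gives the robot as it stands.
- The arm moves only by the tool send_rows, never from a script. Its argument "commands" is a list of rows, each a list of 2 entries, a list of its own where there are three numbers: the shift along the tool's x, y, z in m, then the turn about the tool's z in rad. A call has exactly 8 rows; each row is the pose to reach, as a shift and turn from the pose commanded when the call began, along the tool's axes at that moment; what a row does not reach only later rows make up. A row lasts 1/12 s, in which the tool goes at most 41.7 mm and 7.16 degrees, less where a joint would pass 70% of its speed; a pose out of reach is approached as far as the arm can. A call with a gripper value outside its range is refused whole. "hand" is the closure, from -1 (fully open) to 1 (shut), so that 0 is half open, set as the call begins (left out, the last holds). The fingers move at their own pace and stop on an object; "force" is the grip in N (left out, the last holds). Time passes only in rows, so rows that repeat a pose let the fingers close, or fill a call up. It gives the time, the measured TCP pose, the force and the opening at its end, in the units of the state.
- manip.read_state(): the state, without advancing time (a new reading comes with each control period).
- manip.camera(name): name is "side" or "top"; returns the picture (480x640x3 uint8, red, green, blue); there is no depth.
- manip.camera_model(name): a dict with "K" (3x3 intrinsics, pixels), "eye" and "attitude" of the camera in the world. Camera axes: x right, y down, z forward; pixel columns grow to the right and rows downward; lengths in mm; the calibration is good to about 2 mm. A picture is of the moment at which its call begins. camera_model takes no time and is no camera call.
- manip.sign_off(): hands the job in, once; it reports no verdict.
The state is a dict: "clock": time; "joints": joint angles; "qd": joint speeds; "effort": joint torques, N m; "eef_pos": TCP position; "eef_rot": TCP orientation; "wrist_force": force on the tool from outside, world axes, zero at the start; "moment": the same for the moment, N m; "finger_gap": finger opening in mm.
Only numpy, scipy, OpenCV 4.12 (cv2) and the standard library are available. Lean on these libraries where they do the work, as an engineer would, in place of code of your own. Each camera call takes 0.05 s, during which the arm holds its last target.

## Working session

There is one attempt and no reset: what is moved stays moved. The work goes in short steps, Python scripts to look and compute and a tool call to move; the robot and the scene stay as the last step left them, time stands still between calls to the robot, and variables do not carry over. Pictures are saved under pics/ and viewed, and the job is handed in when it is done.

Besides the shell and the picture viewer there is one more tool, called after "Request:" as name([rows], argument=value, ...), one row to a line, values as JSON. send_rows: Moves the arm, as the interface text tells. Its arguments: {"type":"object","properties":{"commands":{"type":"array","items":{"type":"array"}},"hand":{"type":"number"},"force":{"type":"number"}},"required":["commands"]}

```bash
mkdir -p pics; ls; python3 - <<'E'
from cell import manip
import cv2
for n in("side","top"):
    im=manip.camera(n); cv2.imwrite(f"pics/{n}0.png",im[:,:,::-1]); m=manip.camera_model(n); print(n,m)
print(manip.read_state(), manip.grasp_offset)
E
```

```text
pics
side {'K': array([[495.24643523,   0.        , 317.00965403],
       [  0.        , 495.24643523, 232.69583383],
       [  0.        ,   0.        ,   1.        ]]), 'eye': array([ 343.05922659, -847.61876291,  566.41498875]), 'attitude': array([-2.08113459,  0.02384926, -0.28501603])}
top {'K': array([[463.96823117,   0.        , 321.6149699 ],
       [  0.        , 463.96823117, 237.90081768],
       [  0.        ,   0.        ,   1.        ]]), 'eye': array([ 481.65335018,  -98.30822082, 1113.95372448]), 'attitude': array([-3.05891613e+00, -1.37807765e-03, -1.56947132e+00])}
{'clock': 0.1, 'joints': array([ 1.08336815e+00,  3.00366399e-01,  1.52150920e+00, -1.66181038e-05,
        1.32068289e+00, -6.66078818e-02]), 'qd': array([ 0.00053616, -0.00144438, -0.00164345, -0.00163223,  0.00072331,
        0.00058293]), 'effort': array([ 1.14144509e-04, -5.32642972e+01, -3.53285873e+01,  7.09508127e-02,
        2.34074582e-02,  2.04866421e-05]), 'eef_pos': array([224.58423043, 501.80909522, 204.97416417]), 'eef_rot': array([-3.14062788e+00, -4.82236469e-05,  2.72077646e+00]), 'wrist_force': array([ 0.20656903, -0.25976783,  0.26669485]), 'moment': array([-0.03669855,  0.00529199, -0.03533124]), 'finger_gap': 94.13831753566095} 18.8
```

View pics/side0.png

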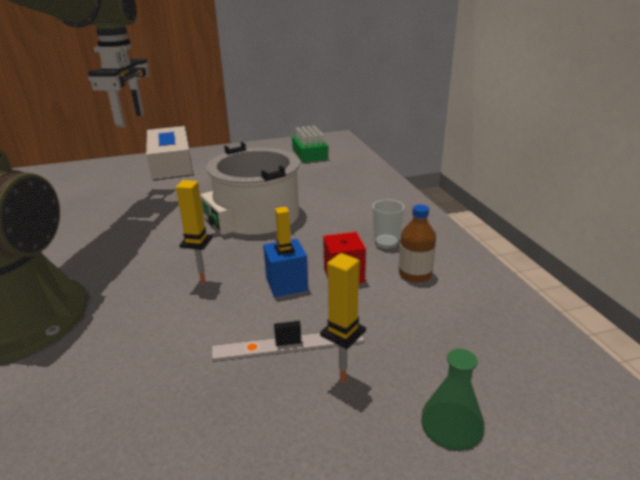

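View pics/top0.png

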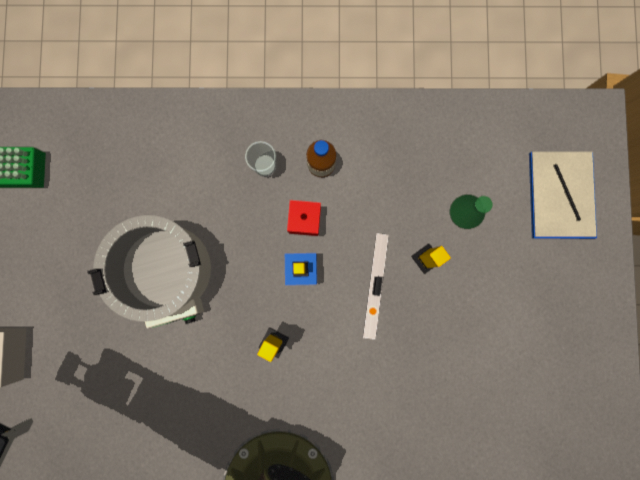

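The side picture shows three yellow probes: one at (283,230) in the blue block, and two bigger ones standing free at (190,215) and (343,295). The red block at (344,258) is a look-alike of the holder. In the top picture the bar runs from (381,235) to (370,338) with its orange spot at (373,311). The bath is at about (150,268), with rests at (193,254) and (97,281). The probe that is small and stands in the blue block fits the description, so I'll check it in enlarged crops.

```bash
cat > h.py <<'E'
import numpy as np, cv2
from scipy.spatial.transform import Rotation as Rn
from cell import manip
def cam(n):
    m=manip.camera_model(n); return m["K"],m["eye"],Rn.from_euler('xyz',m["attitude"]).as_matrix()
def ray(n,u,v,z):
    K,e,R=cam(n); d=R@np.linalg.inv(K)@np.array([u,v,1.]); return e+d*(z-e[2])/d[2]
def proj(n,p):
    K,e,R=cam(n); q=K@(R.T@(np.asarray(p,float)-e)); return q[:2]/q[2]
def snap(n,name):
    im=manip.camera(n)[:,:,::-1].copy(); cv2.imwrite(f"pics/{name}.png",im); return im
def crop(im,name,x,y,w,h,s):
    cv2.imwrite(f"pics/{name}.png",cv2.resize(im[y:y+h,x:x+w],None,fx=s,fy=s,interpolation=cv2.INTER_CUBIC))
E
python3 - <<'E'
from h import *
a=cv2.imread("pics/top0.png"); b=cv2.imread("pics/side0.png")
crop(a,"c1",80,200,150,140,5); crop(a,"c2",280,225,130,120,5); crop(b,"c3",200,190,180,180,4)
crop(b,"c4",190,130,130,110,5)
print(ray("top",150,268,137),ray("side",283,245,80))
E
```

```text
[498.65202315 260.84601934 137.        ] [500.33631249 -35.80412404  80.        ]
```

View pics/c1.png

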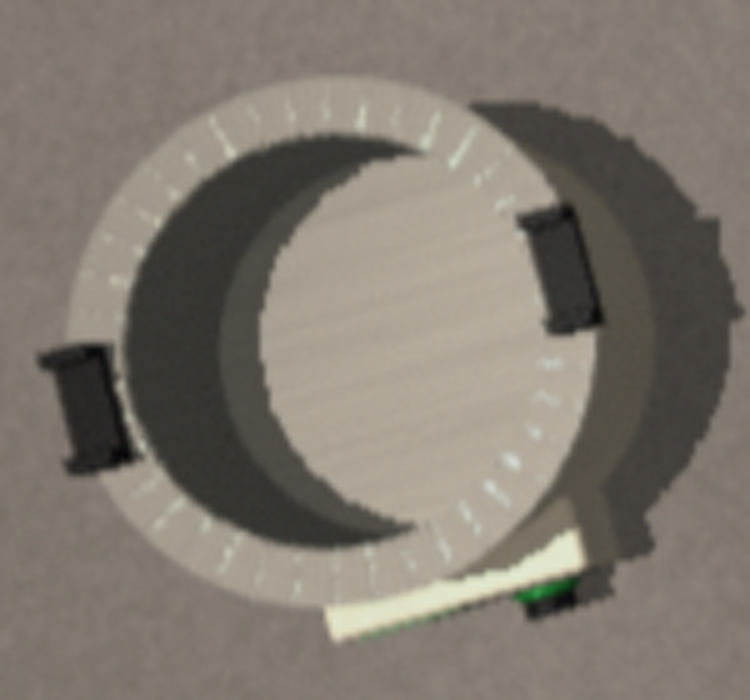

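View pics/c2.png

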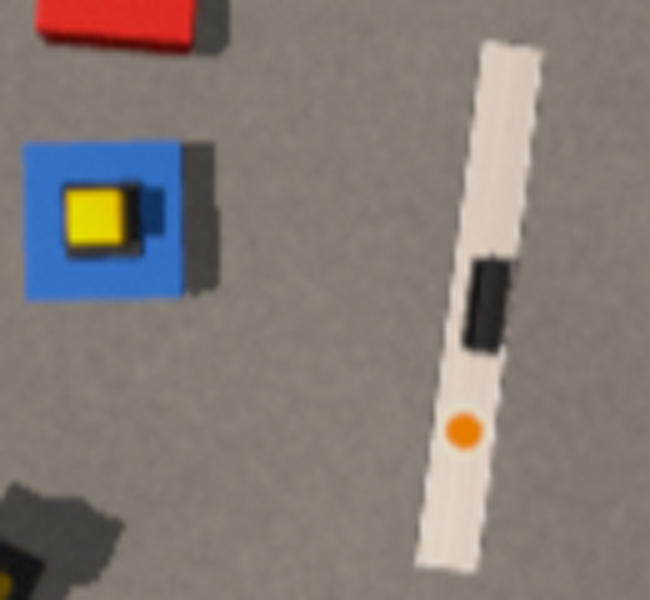

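View pics/c3.png

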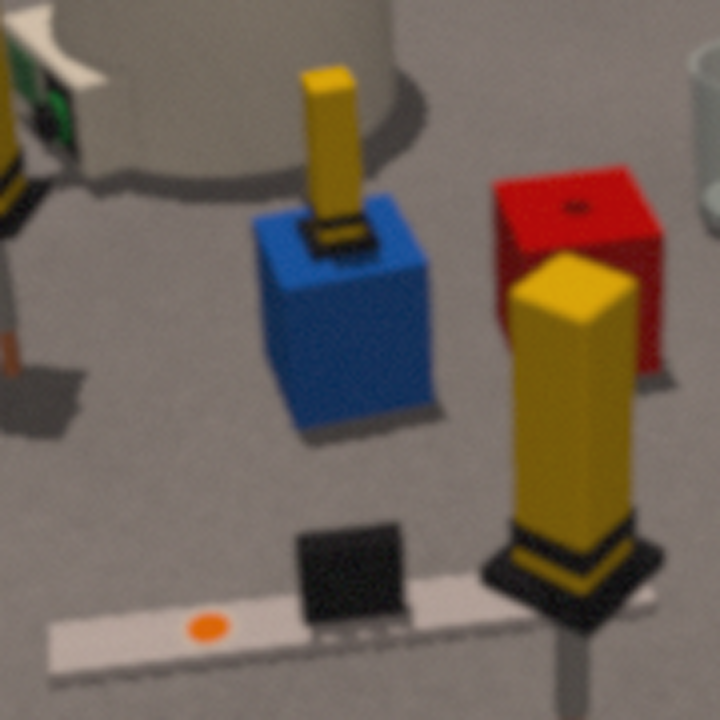

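View pics/c4.png

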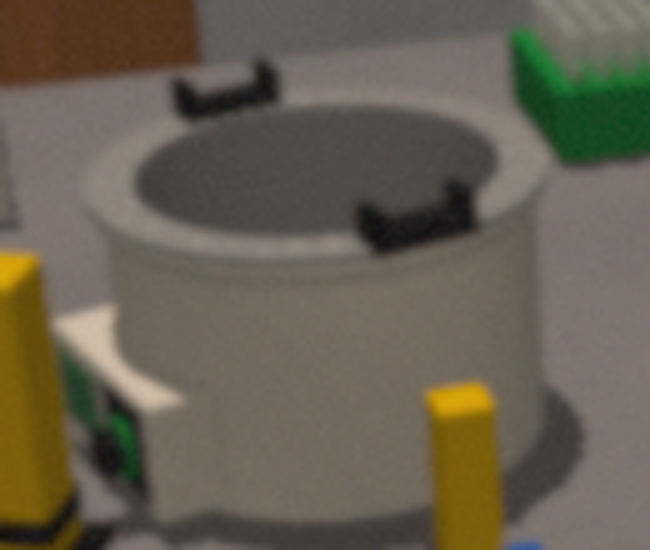

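```bash
cat >> h.py <<'E'
from scipy.optimize import least_squares
def fit(obs,x0):
    # obs: (cam,u,v,(x,y,z)model) ; pose x,y,yaw with z fixed
    def W(p,m):
        c,s=np.cos(p[2]),np.sin(p[2]); return np.array([p[0]+c*m[0]-s*m[1],p[1]+s*m[0]+c*m[1],m[2]])
    f=lambda p:np.concatenate([proj(n,W(p,m))-[u,v] for n,u,v,m in obs])
    r=least_squares(f,x0,loss='soft_l1',x_scale=[10,10,.1]); return r.x, r.fun.reshape(-1,2)
def cp(x,y,ox,oy,s): return ((x+.5)/s-.5+ox,(y+.5)/s-.5+oy)
E
python3 - <<'E'
from h import *
np.set_printoptions(precision=2,suppress=True)
c2=lambda x,y,m:("top",*cp(x,y,280,225,5),m)
c3=lambda x,y,m:("side",*cp(x,y,200,190,4),m)
top=[c2(482,40,(15,-125,8)),c2(543,48,(-15,-125,8)),c2(480,573,(-15,125,8)),c2(415,567,(15,125,8)),c2(464,431,(0,60,8))]
sd=[c3(48,628,(15,125,8)),c3(50,675,(-15,125,8)),c3(209,627,(0,60,8)),c3(297,538,(-7,22,48)),c3(400,524,(-7,-22,48))]
for o in(top,sd,top+sd):
    p,r=fit(o,[480,-150,1.47]); print("bar",p,np.degrees(p[2]));print(r.T)
# holder top corners
t=[c2(24,143,(35,35,80)),c2(183,143,(35,-35,80)),c2(183,298,(-35,-35,80)),c2(25,300,(-35,35,80))]
s=[c3(253,223,(-35,35,80)),c3(285,290,(-35,-35,80)),c3(430,262,(35,-35,80)),c3(385,197,(35,35,80))]
# choose model for side corners: image right=+x , image down=-y
s=[c3(253,223,(-35,35,80)),c3(287,290,(-35,-35,80)),c3(430,263,(35,-35,80)),c3(388,197,(35,35,80)),c3(303,427,(-35,-35,0)),c3(434,402,(35,-35,0))]
for o in(t,s,t+s):
    p,r=fit(o,[500,-30,0.]); print("holder",p,np.degrees(p[2]));print(r.T)
# probe handle top corners z=166
t=[c2(66,187,(11,11,166)),c2(121,187,(11,-11,166)),c2(123,245,(-11,-11,166)),c2(67,247,(-11,11,166))]
s=[c3(302,78,(-11,11,166)),c3(308,88,(-11,-11,166)),c3(356,83,(11,-11,166)),c3(350,68,(11,11,166))]
for o in(t,s,t+s):
    p,r=fit(o,[500,-30,0.]); print("probe",p,np.degrees(p[2]));print(r.T)
# bath
k=lambda x,y,m:("top",*cp(x,y,80,200,5),m)
q=lambda x,y,m:("side",*cp(x,y,190,130,5),m)
t=[k(561,269,(0,-102,153)),k(87,407.5,(0,102,153)),k(332.5,341.5,(0,0,137))]
s=[q(365,207,(-20.5,-112,156)),q(460,185,(20.5,-112,156)),q(182,82,(-20.5,92,156)),q(265,64,(20.5,92,156))]
for o in(t,s,t+s):
    p,r=fit(o,[499,261,.28]); print("bath",p,np.degrees(p[2]));print(r.T)
E
```

```text
bar [ 460.18 -227.99    1.44] 82.45832492395701
[[-0.16  0.07 -0.18  0.16  0.11]
 [ 0.06  0.12  0.15 -0.36  0.02]]
bar [ 461.76 -219.38    1.52] 87.31476402562845
[[-0.31  0.21 -0.15 -0.31  0.62]
 [-0.27  0.46 -1.07  0.94 -0.19]]
bar [ 460.66 -227.26    1.45] 82.80394895572674
[[-0.79 -0.54 -0.17  0.16 -0.05  0.15 -0.82 -0.23 -0.43  1.04]
 [-0.14 -0.16 -0.05 -0.49 -0.17 -1.11 -0.2   0.28  3.5   3.66]]
holder [498.42 -52.43   0.01] 0.4604290216609739
[[ 0.21 -0.2  -0.02  0.01]
 [-0.07 -0.28  0.26  0.08]]
holder [499.3  -53.54   0.05] 2.6006766460088238
[[-0.57 -0.14  0.61  0.19 -1.23  0.97]
 [-1.11  0.36 -0.21 -1.14  1.55  0.09]]
holder [499.1  -52.72   0.03] 1.4520492380354926
[[ 0.08 -0.34  0.39  0.42 -0.48 -0.8   0.14  0.43 -1.87  0.52]
 [-0.1  -0.85 -0.32  0.04 -1.54  0.02 -0.15 -1.22  1.2   0.14]]
probe [498.76 -52.36   0.03] 1.49125161272601
[[ 0.15 -0.07 -0.24  0.16]
 [ 0.64  0.37 -0.43 -0.56]]
probe [499.1  -54.18  -0.08] -4.622914347651523
[[-0.05  0.04  0.17 -0.17]
 [-1.8   0.98  0.85 -0.63]]
probe [499.11 -52.62  -0.02] -1.005694875935693
[[ 0.52  0.29 -0.35  0.06 -0.54  0.31  0.29 -0.8 ]
 [ 0.23  0.43 -0.36 -0.97 -1.95  0.73  0.27 -1.1 ]]
bath [499.63 267.2    0.29] 16.44409332776969
[[-0.   -0.86  0.89]
 [ 0.09  0.26 -0.37]]
bath [496.09 276.69   0.28] 15.837210676689963
[[ 1.11 -1.48  0.89 -0.73]
 [-0.06  0.29 -0.27  0.14]]
bath [497.94 268.64   0.28] 16.072541794532558
[[-0.64 -1.67  0.18  2.85  0.29  1.92  0.34]
 [ 1.2   0.77  0.43  1.12  1.4   0.7   1.07]]
```

```bash
python3 - <<'E'
from h import *
np.set_printoptions(precision=2,suppress=True)
k=lambda x,y,m:("top",*cp(x,y,80,200,5),m)
t=[k(561,269,(0,-102,147)),k(87,407.5,(0,102,147)),k(332.5,341.5,(0,0,137))]
p,r=fit(t,[499,261,.28]); print("bath",p,np.degrees(p[2]));print(r.T)
# overlay check
a=cv2.imread("pics/top0.png"); b=cv2.imread("pics/side0.png")
x,y,w=p
c,s=np.cos(w),np.sin(w)
def Wd(m): return [x+c*m[0]-s*m[1],y+s*m[0]+c*m[1],m[2]]
ims={"top":cv2.resize(a,None,fx=5,fy=5,interpolation=cv2.INTER_CUBIC),"side":cv2.resize(b,None,fx=5,fy=5,interpolation=cv2.INTER_CUBIC)}
for n,im in ims.items():
    def pl(P,col):
        q=np.array([(proj(n,Wd(m))+.5)*5-.5 for m in P]).round().astype(int); cv2.polylines(im,[q],True,col,1)
    th=np.linspace(0,2*np.pi,90)
    pl([(111*np.cos(t),111*np.sin(t),137) for t in th],(0,255,0)); pl([(89*np.cos(t),89*np.sin(t),137) for t in th],(0,255,0))
    for sy in(1,-1):
        pl([(i*19,sy*102+j*10,145) for i,j in((1,1),(1,-1),(-1,-1),(-1,1))],(0,0,255))
        for sx in (1,-1): pl([(sx*19,sy*102+10,156),(sx*19,sy*102-10,156)],(255,0,255))
cv2.imwrite("pics/o1.png",ims["top"][1000:1600,350:1100]); cv2.imwrite("pics/o2.png",ims["side"][650:1200,980:1600])
# decoy probe heights: tip on bench px in side, top px
for (tu,tv),(bu,bv) in (((190,187),(202,280)),((343,262),(343,380))):
    g=ray("side",bu,bv,0); print("decoy",g)
    zs=np.arange(80,320,5); print(min(zs,key=lambda z:abs(proj("side",[g[0],g[1],z])[1]-tv)))
E
```

```text
bath [499.7  268.75   0.29] 16.483583739522746
[[ 0.05 -0.2   0.15]
 [ 0.16  0.22 -0.41]]Traceback (most recent call last):
  File "<stdin>", line 16, in <module>
  File "<stdin>", line 14, in pl
  File "h.py", line 9, in proj
    K,e,R=cam(n); q=K@(R.T@(np.asarray(p,float)-e)); return q[:2]/q[2]
          ~~~^^^
  File "h.py", line 5, in cam
    m=manip.camera_model(n); return m["K"],m["eye"],Rn.from_euler('xyz',m["attitude"]).as_matrix()
ValueError: time passes only in moves, steps and waits
```

```bash
sed -i 's/^def cam(n):/from functools import lru_cache\n@lru_cache(None)\ndef cam(n):/' h.py; cat > ov.py <<'E'
from h import *
def overlay(topf,sidef,items,tag,ct,cs,f=5):
    # items: list of (pose(x,y,yaw,z), polyline pts, color)
    for n,fn,cr in(("top",topf,ct),("side",sidef,cs)):
        if fn is None: continue
        im=cv2.resize(cv2.imread(fn),None,fx=f,fy=f,interpolation=cv2.INTER_CUBIC)
        for (x,y,w,z),P,col in items:
            c,s=np.cos(w),np.sin(w)
            q=np.array([(proj(n,[x+c*m[0]-s*m[1],y+s*m[0]+c*m[1],z+m[2]])+.5)*f-.5 for m in P]).round().astype(int)
            cv2.polylines(im,[q],True,col,1)
        X,Y,w_,h_=cr; cv2.imwrite(f"pics/{tag}_{n}.png",im[Y*f:(Y+h_)*f,X*f:(X+w_)*f])
def rect(x,y0,y1,z): return [(x,y0,z),(-x,y0,z),(-x,y1,z),(x,y1,z)]
th=np.linspace(0,2*np.pi,90)
def bath(p):
    p=(*p,0); o=[(p,[(r*np.cos(t),r*np.sin(t),137) for t in th],(0,255,0)) for r in(111,89)]
    for s in(1,-1):
        o.append((p,rect(19,s*102-10,s*102+10,145),(0,0,255)))
        for sx in(1,-1): o.append((p,[(sx*19,s*102+10,156),(sx*19,s*102-10,156)],(255,0,255)))
    return o
def bar(p):
    return [(p,rect(15,-125,125,8),(0,255,0)),(p,rect(7,-22,22,48),(0,0,255)),(p,[(9*np.cos(t),60+9*np.sin(t),8) for t in th],(255,0,0))]
E
python3 - <<'E'
from ov import *
overlay("pics/top0.png","pics/side0.png",bath((499.7,268.75,.2877)),"o1",(75,200,150,120),(195,130,130,110))
overlay("pics/top0.png","pics/side0.png",bar((460.4,-227.8,1.44,0)),"o2",(340,225,60,120),(200,310,160,60))
for (tu,tv),(bu,bv) in (((190,187),(202,280)),((343,262),(343,380))):
    g=ray("side",bu,bv,0)
    zs=np.arange(80,320,5); print("decoy",g,min(zs,key=lambda z:abs(proj("side",[g[0],g[1],z])[1]-tv)))
E
```

```text
decoy [339.4031299   14.54761048   0.        ] 205
decoy [ 522.82150245 -327.20590982    0.        ] 215
```

View pics/o1_top.png

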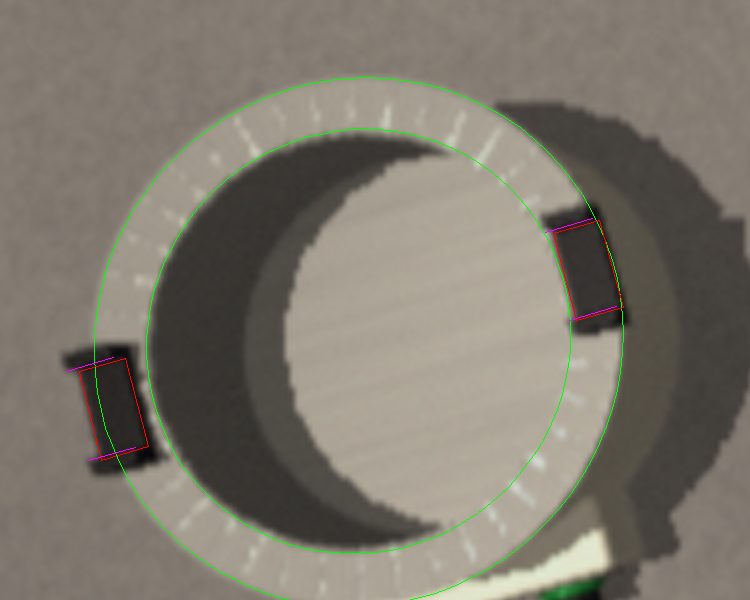

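View pics/o1_side.png

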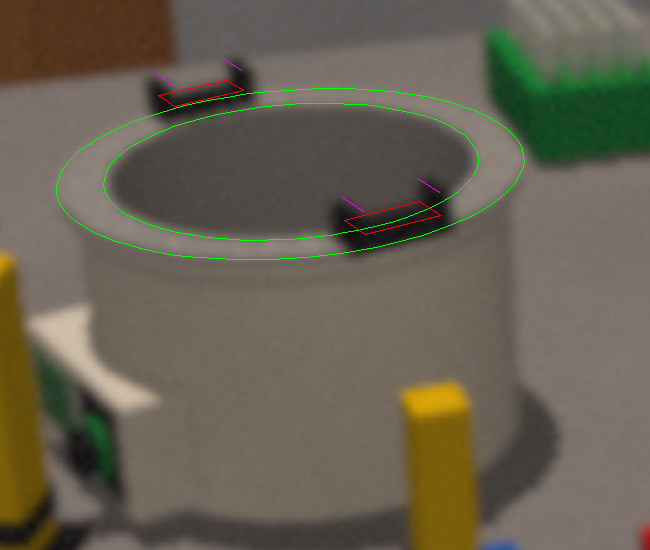

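View pics/o2_top.png

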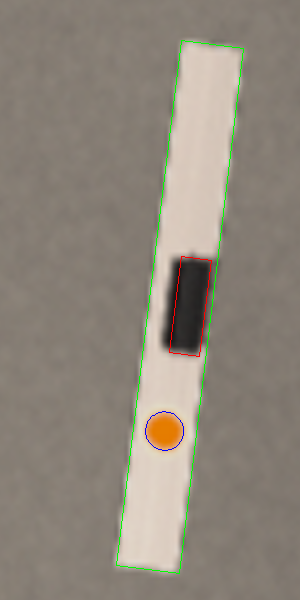

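View pics/o2_side.png

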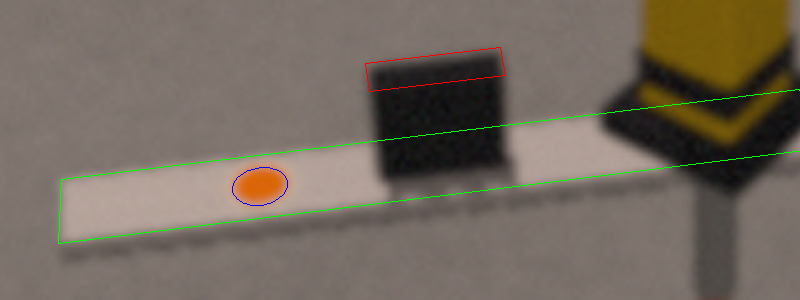

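```bash
cat >> h.py <<'E'
def tri(a,b):
    f=lambda p:np.concatenate([proj("top",p)-a,proj("side",p)-b]); r=least_squares(f,[450,-100,100]); return r.x,r.fun
def goto(x,y,z,yaw):
    s=manip.read_state(); R=Rn.from_euler('xyz',s["eef_rot"]).as_matrix()
    d=R.T@(np.array([x,y,z])-s["eef_pos"]); y0=s["eef_rot"][2]
    t=-(yaw-y0); t=(t+np.pi)%(2*np.pi)-np.pi
    print("shift m",np.round(d/1000,4),"turn",round(t,4),"| now",np.round(s["eef_pos"],1),np.round(s["eef_rot"],3),"gap",round(s["finger_gap"],1),"F",np.round(s["wrist_force"],2),"t",s["clock"])
E
python3 - <<'E'
from h import *
a=cv2.imread("pics/top0.png"); b=cv2.imread("pics/side0.png")
crop(a,"d1",400,230,70,60,8);crop(b,"d2",310,240,70,150,4)
print(tri((440,257),(343,264))); 
goto(303,260,265,1.77)
E
```

```text
(array([ 520.79654686, -329.98575293,  212.51026476]), array([ 0.18668105, -0.69964635, -0.4844296 ,  0.06174627]))
shift m [-0.1704 -0.1887 -0.0599] turn 0.9508 | now [224.6 501.8 205. ] [-3.141 -0.     2.721] gap 94.1 F [ 0.21 -0.26  0.27] t 0.1
```

View pics/d1.png

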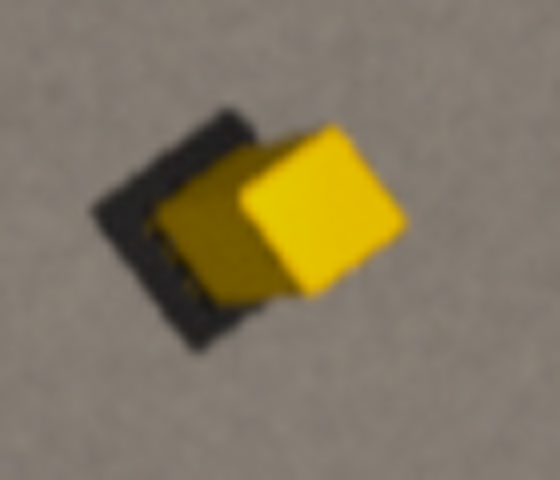

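View pics/d2.png

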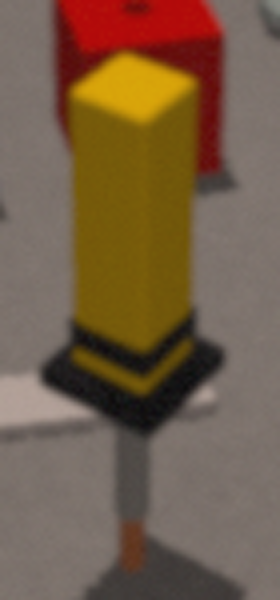

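The probe in the blue block has a 22 mm handle, and its overlay fit agrees with that. The free-standing look-alikes are about 212 mm tall with handles of about 31 mm, so they are not meant, and neither is the red block. I'm now moving to the bar.

Request:
send_rows([
  [[-0.021,-0.024,-0.007],0.118],
  [[-0.042,-0.047,-0.015],0.237],
  [[-0.064,-0.071,-0.022],0.355],
  [[-0.085,-0.094,-0.03],0.475],
  [[-0.106,-0.118,-0.037],0.593],
  [[-0.128,-0.141,-0.045],0.712],
  [[-0.149,-0.165,-0.052],0.83],
  [[-0.17,-0.189,-0.06],0.95],
], hand=-1)

```text
clock: 0.77
eef_pos: [302.6, 258.5, 265.5]
eef_rot: [-3.141, 0.0, 1.765]
wrist_force: [0.9, -0.5, 1.3]
finger_gap: 94.0
```

```bash
python3 -c "
from h import *
goto(381,15,265,.82)"
```

```text
shift m [-0.2541  0.0299  0.0005] turn 0.9453 | now [302.6 258.5 265.5] [-3.141  0.     1.765] gap 94.0 F [ 0.9  -0.54  1.35] t 0.7667
```

Request:
send_rows([
  [[-0.032,0.004,0.0],0.118],
  [[-0.064,0.007,0.0],0.237],
  [[-0.095,0.011,0.0],0.355],
  [[-0.127,0.015,0.0],0.473],
  [[-0.159,0.019,0.0],0.59],
  [[-0.19,0.022,0.0],0.71],
  [[-0.222,0.026,0.0],0.827],
  [[-0.254,0.03,0.0],0.945],
])

```text
clock: 1.43
eef_pos: [382.5, 15.5, 265.4]
eef_rot: [3.142, -0.0, 0.82]
wrist_force: [0.8, 1.2, -0.7]
finger_gap: 93.8
```

```bash
python3 -c "
from h import *
goto(454.5,-227,180,1.44-np.pi/2)"
```

```text
shift m [-0.1282  0.2181  0.0854] turn 0.9508 | now [382.5  15.5 265.4] [ 3.142 -0.     0.82 ] gap 93.8 F [ 0.79  1.19 -0.68] t 1.4333
```

Request:
send_rows([
  [[-0.017,0.029,0.005],0.118],
  [[-0.034,0.057,0.01],0.237],
  [[-0.051,0.086,0.018],0.355],
  [[-0.068,0.115,0.028],0.475],
  [[-0.083,0.142,0.04],0.593],
  [[-0.099,0.169,0.055],0.712],
  [[-0.114,0.194,0.07],0.83],
  [[-0.128,0.218,0.085],0.95],
])

```text
clock: 2.1
eef_pos: [456.0, -226.5, 179.4]
eef_rot: [-3.141, 0.0, -0.13]
wrist_force: [0.9, 0.1, 0.8]
finger_gap: 94.1
```

```bash
python3 -c "
from h import *
goto(454.5,-227,15.5,1.44-np.pi/2)
a=snap('top','t1'); crop(a,'t1c',330,220,140,130,5); b=snap('side','s1'); crop(b,'s1c',200,200,180,180,4)"
```

```text
shift m [-0.0013  0.0007  0.1639] turn 0.0003 | now [ 456.  -226.5  179.4] [-3.141  0.    -0.13 ] gap 94.1 F [0.93 0.12 0.78] t 2.1
```

View pics/t1c.png

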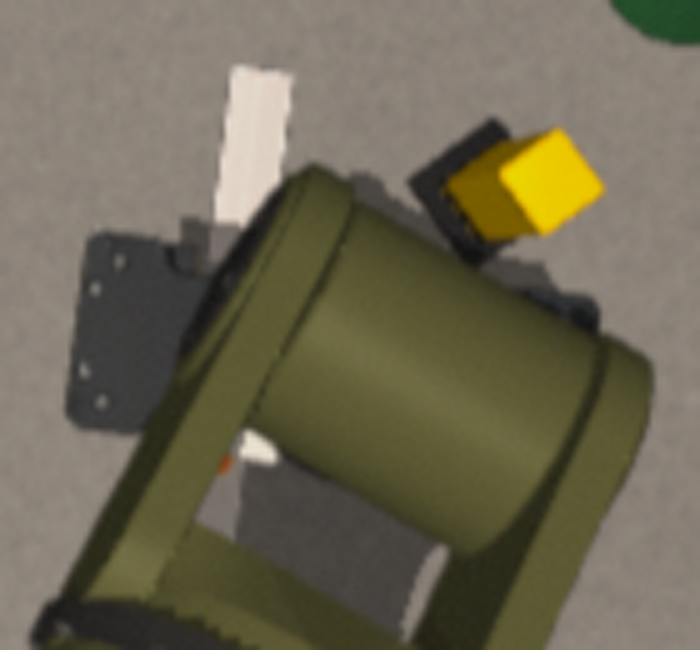

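View pics/s1c.png

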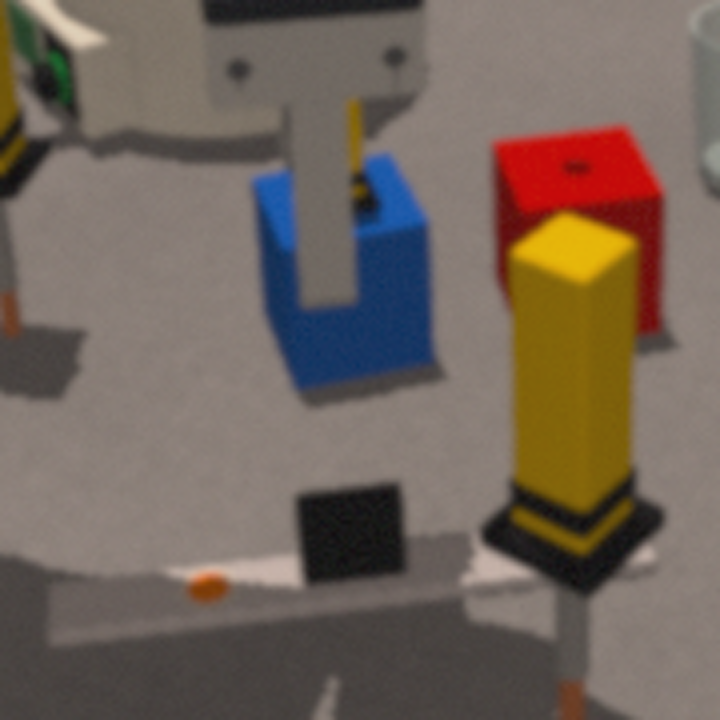

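View pics/s1.png

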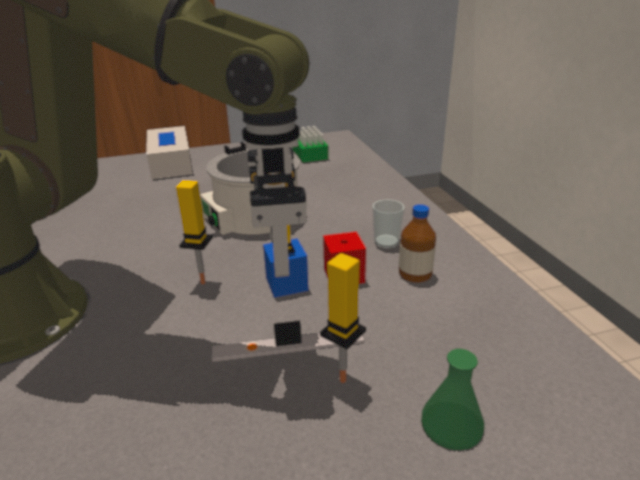

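View pics/t1.png

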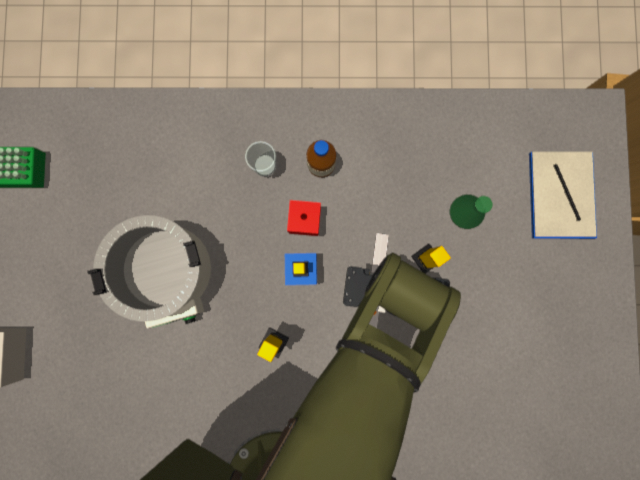

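Descending onto the handle. The look-alike probe at (343,295) is about 20 mm clear of the gripper's body.

Request:
send_rows([
  [[0.0,0.0,0.025],0],
  [[-0.001,0.0,0.055],0],
  [[-0.001,0.001,0.085],0],
  [[-0.001,0.001,0.11],0],
  [[-0.001,0.001,0.132],0],
  [[-0.001,0.001,0.148],0],
  [[-0.001,0.001,0.159],0],
  [[-0.001,0.001,0.164],0],
])

```text
clock: 2.87
eef_pos: [454.4, -225.0, 15.4]
eef_rot: [-3.141, 0.001, -0.123]
wrist_force: [-0.1, 0.1, -0.1]
finger_gap: 94.3
```

```bash
python3 -c "
from h import *
goto(454.5,-227,15.5,1.44-np.pi/2)
b=snap('side','s2'); crop(b,'s2c',200,200,180,180,4)"
```

```text
shift m [ 0.0003  0.002  -0.0001] turn 0.008 | now [ 454.4 -225.    15.4] [-3.141e+00  1.000e-03 -1.230e-01] gap 94.3 F [-0.08  0.11 -0.13] t 2.8667
```

View pics/s2c.png

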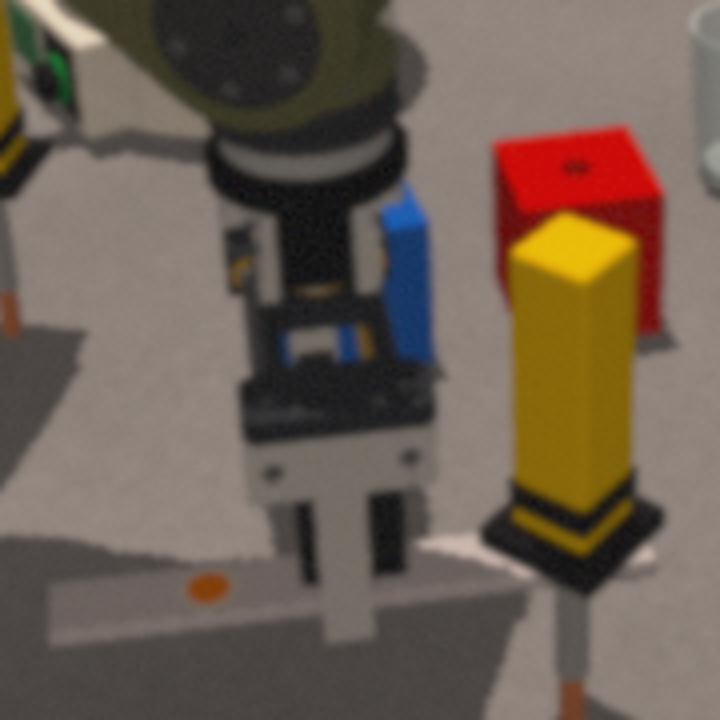

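Request:
send_rows([
  [[0.0,0.002,0.0],0.008],
  [[0.0,0.002,0.0],0.008],
  [[0.0,0.002,0.0],0.008],
  [[0.0,0.002,0.0],0.008],
  [[0.0,0.002,0.0],0.008],
  [[0.0,0.002,0.0],0.008],
  [[0.0,0.002,0.0],0.008],
  [[0.0,0.002,0.0],0.008],
], hand=1, force=35)

```text
clock: 3.58
eef_pos: [454.6, -227.7, 16.5]
eef_rot: [3.142, -0.0, -0.132]
wrist_force: [-0.3, -0.3, -0.2]
finger_gap: 44.0
```

```bash
python3 -c "
from h import *
goto(454.5,-227,265,1.44-np.pi/2)"
```

```text
shift m [-2.000e-04 -6.000e-04 -2.485e-01] turn -0.0014 | now [ 454.6 -227.7   16.5] [ 3.142 -0.    -0.132] gap 44.0 F [-0.33 -0.26 -0.16] t 3.5833
```

Request:
send_rows([
  [[0.0,0.0,0.0],0],
  [[0.0,0.0,0.0],0],
  [[0.0,0.0,0.0],0],
  [[0.0,0.0,0.0],0],
  [[0.0,0.0,0.0],0],
  [[0.0,0.0,0.0],0],
  [[0.0,0.0,0.0],0],
  [[0.0,0.0,0.0],0],
])

```text
clock: 4.25
eef_pos: [454.6, -227.6, 16.4]
eef_rot: [-3.142, 0.0, -0.132]
wrist_force: [-0.6, 1.4, 0.4]
finger_gap: 13.7
```

```bash
python3 -c "
from h import *
goto(454.5,-227,265,1.44-np.pi/2)"
```

```text
shift m [-2.000e-04 -6.000e-04 -2.486e-01] turn -0.0013 | now [ 454.6 -227.6   16.4] [-3.142  0.    -0.132] gap 13.7 F [-0.59  1.39  0.43] t 4.25
```

Gripped at a 13.7 mm gap, which matches the 14 mm handle. Lifting straight up.

Request:
send_rows([
  [[0.0,0.0,-0.006],0],
  [[0.0,0.0,-0.025],0],
  [[0.0,0.0,-0.06],0],
  [[0.0,0.0,-0.1],0],
  [[0.0,0.0,-0.14],0],
  [[0.0,0.0,-0.18],0],
  [[0.0,0.0,-0.22],0],
  [[0.0,0.0,-0.25],0],
])

```text
clock: 4.92
eef_pos: [454.5, -227.6, 270.4]
eef_rot: [3.14, -0.003, -0.132]
wrist_force: [0.8, 0.1, -1.6]
finger_gap: 13.6
```

```bash
python3 -c "
from h import *
goto(475,-60,275,0.53)
b=snap('side','s3')"
```

```text
shift m [-0.0017 -0.1689 -0.0048] turn -0.6622 | now [ 454.5 -227.6  270.4] [ 3.14e+00 -3.00e-03 -1.32e-01] gap 13.6 F [ 0.84  0.07 -1.65] t 4.9167
```

View pics/s3.png

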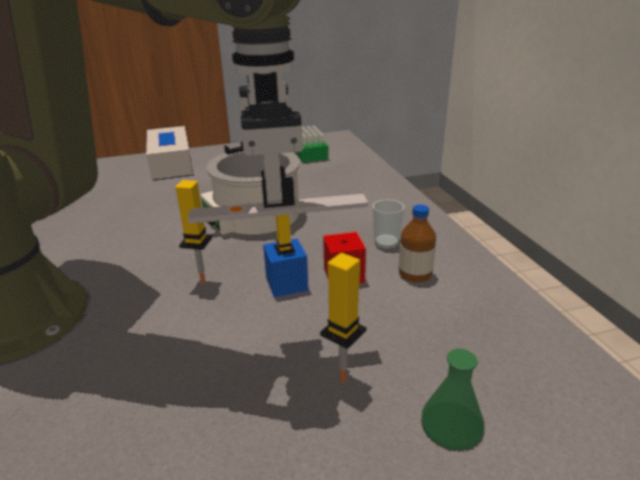

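Request:
send_rows([
  [[0.0,-0.012,-0.001],-0.04],
  [[0.0,-0.034,-0.002],-0.12],
  [[0.0,-0.06,-0.002],-0.22],
  [[-0.001,-0.09,-0.003],-0.33],
  [[-0.001,-0.12,-0.004],-0.45],
  [[-0.002,-0.15,-0.005],-0.57],
  [[-0.002,-0.18,-0.005],-0.69],
  [[-0.002,-0.21,-0.005],-0.81],
])

```text
clock: 5.63
eef_pos: [479.5, -17.2, 270.3]
eef_rot: [-3.14, 0.001, 0.685]
wrist_force: [0.4, -0.2, -1.6]
finger_gap: 13.9
```

```bash
python3 -c "
from h import *
goto(501,190,285,1.60)"
```

```text
shift m [ 0.1477 -0.1468 -0.0146] turn -0.9146 | now [479.5 -17.2 270.3] [-3.14e+00  1.00e-03  6.85e-01] gap 13.9 F [ 0.42 -0.24 -1.6 ] t 5.6333
```

Request:
send_rows([
  [[0.02,-0.02,-0.002],-0.118],
  [[0.04,-0.04,-0.004],-0.236],
  [[0.06,-0.06,-0.006],-0.354],
  [[0.08,-0.08,-0.008],-0.472],
  [[0.098,-0.098,-0.01],-0.59],
  [[0.115,-0.115,-0.011],-0.71],
  [[0.13,-0.13,-0.012],-0.82],
  [[0.148,-0.147,-0.012],-0.915],
])

```text
clock: 6.3
eef_pos: [502.5, 189.5, 282.4]
eef_rot: [-3.14, 0.001, 1.6]
wrist_force: [-0.2, -0.3, -1.6]
finger_gap: 13.6
```

```bash
python3 -c "
from h import *
goto(501.4,263,200,1.8585)"
```

```text
shift m [0.0736 0.0012 0.0823] turn -0.2581 | now [502.5 189.5 282.4] [-3.14e+00  1.00e-03  1.60e+00] gap 13.6 F [-0.16 -0.28 -1.56] t 6.3
```

Request:
send_rows([
  [[0.012,0.0,0.005],-0.045],
  [[0.027,0.0,0.012],-0.095],
  [[0.042,0.0,0.024],-0.148],
  [[0.055,0.001,0.038],-0.195],
  [[0.065,0.001,0.053],-0.23],
  [[0.072,0.001,0.066],-0.252],
  [[0.074,0.001,0.076],-0.258],
  [[0.074,0.001,0.082],-0.258],
])

```text
clock: 6.97
eef_pos: [501.8, 262.0, 199.3]
eef_rot: [-3.139, 0.0, 1.851]
wrist_force: [0.1, 0.3, -2.1]
finger_gap: 13.8
```

```bash
python3 -c "
from ov import *
goto(501.4,263,200,1.8585)
a=snap('top','t4'); b=snap('side','s4')
z=manip.read_state()['eef_pos'][2]-16.4
overlay('pics/t4.png','pics/s4.png',bath((499.7,268.75,.2877))+bar((499.7,268.75,.2877+np.pi,z)),'o4',(70,190,155,125),(150,80,160,130))
"
```

```text
shift m [ 0.0011 -0.0001 -0.0007] turn -0.0075 | now [501.8 262.  199.3] [-3.139  0.     1.851] gap 13.8 F [ 0.13  0.27 -2.13] t 6.9667
```

View pics/o4_top.png

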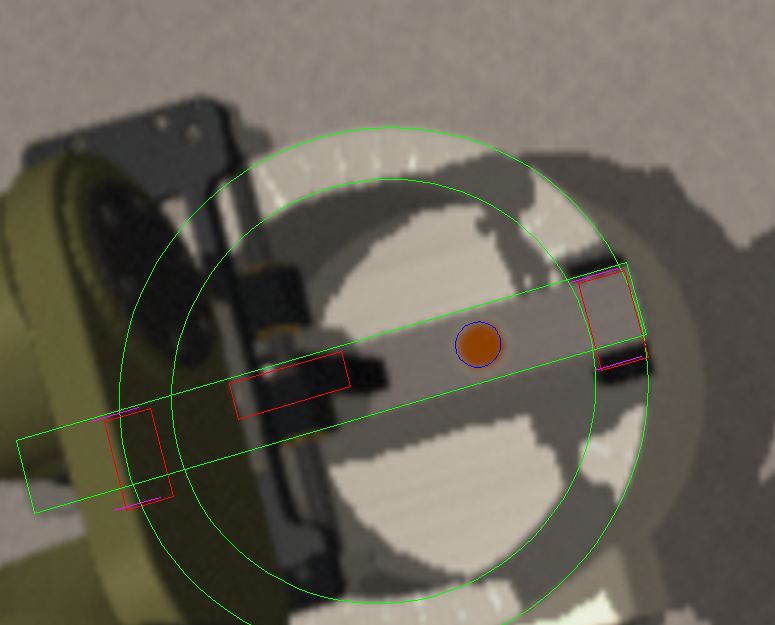

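View pics/o4_side.png

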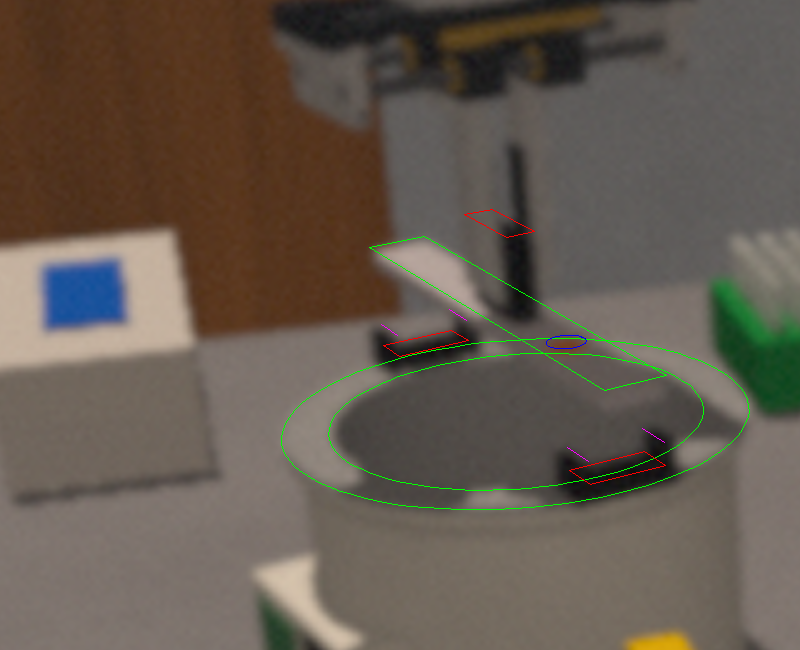

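The bar overlay matches: the spot at crop (480,345) is in line and the bar end lies inside the rest's cheeks. Lowering in two stages.

Request:
send_rows([
  [[0.001,0.0,0.003],-0.005],
  [[0.001,0.0,0.008],-0.005],
  [[0.001,0.0,0.013],-0.005],
  [[0.001,0.0,0.018],-0.005],
  [[0.001,0.0,0.022],-0.005],
  [[0.001,0.0,0.025],-0.005],
  [[0.001,0.0,0.026],-0.005],
  [[0.001,0.0,0.026],-0.005],
])

```text
clock: 7.73
eef_pos: [502.5, 263.0, 175.2]
eef_rot: [-3.141, 0.0, 1.856]
wrist_force: [0.7, 0.1, -2.0]
finger_gap: 13.8
```

```bash
python3 -c "
from ov import *
goto(501.4,263,161,1.8585)
a=snap('top','t5'); b=snap('side','s5')
crop(a,'t5c',80,200,150,110,5); crop(b,'s5c',200,130,120,100,6)
"
```

```text
shift m [ 0.0003 -0.001   0.0142] turn -0.0028 | now [502.5 263.  175.2] [-3.141  0.     1.856] gap 13.8 F [ 0.72  0.09 -1.95] t 7.7333
```

View pics/t5c.png

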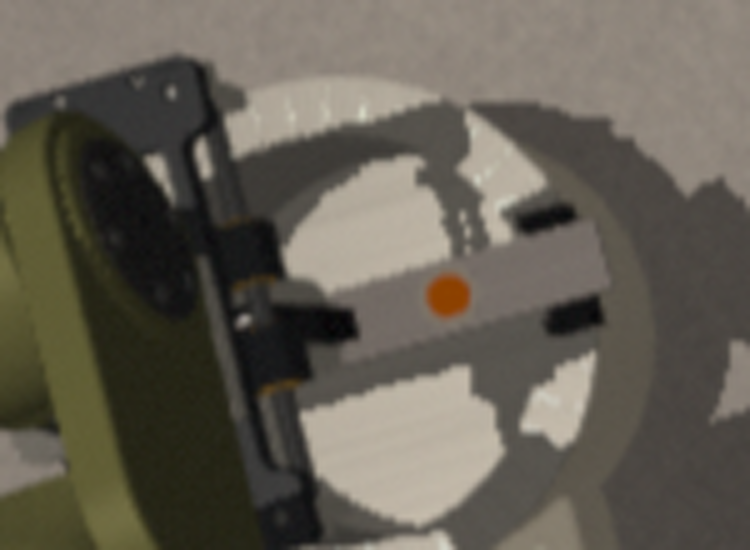

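View pics/s5c.png

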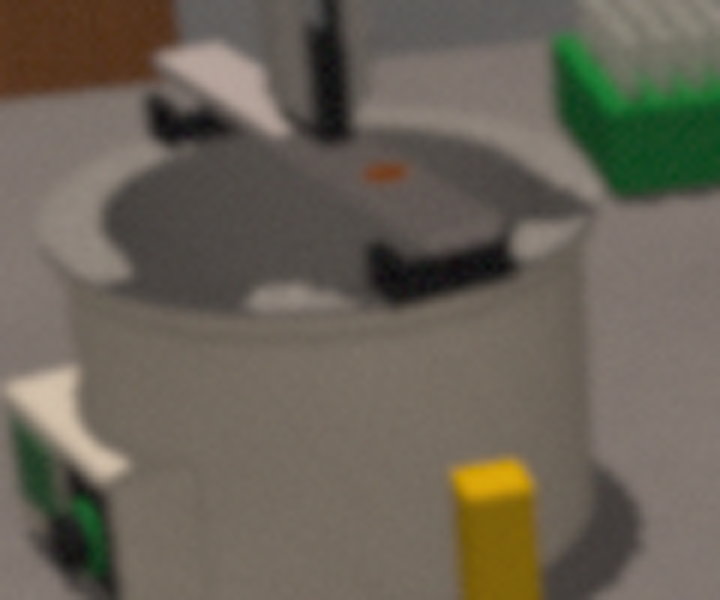

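Request:
send_rows([
  [[0.0,-0.001,0.002],-0.003],
  [[0.0,-0.001,0.005],-0.003],
  [[0.0,-0.001,0.008],-0.003],
  [[0.0,-0.001,0.01],-0.003],
  [[0.0,-0.001,0.011],-0.003],
  [[0.0,-0.001,0.012],-0.003],
  [[0.0,-0.001,0.0125],-0.003],
  [[0.0,-0.001,0.0125],-0.003],
])

```text
clock: 8.5
eef_pos: [501.6, 262.8, 162.9]
eef_rot: [-3.142, 0.0, 1.859]
wrist_force: [0.5, 0.7, -0.9]
finger_gap: 13.7
```

```bash
python3 -c "
from ov import *
goto(501.4,263,161,1.8585)
a=snap('top','t6'); b=snap('side','s6')
crop(a,'t6c',80,200,150,110,5); crop(b,'s6c',200,130,120,100,6)
"
```

```text
shift m [ 0.0003 -0.0001  0.0019] turn 0.0003 | now [501.6 262.8 162.9] [-3.142  0.     1.859] gap 13.7 F [ 0.49  0.67 -0.92] t 8.5
```

View pics/t6c.png

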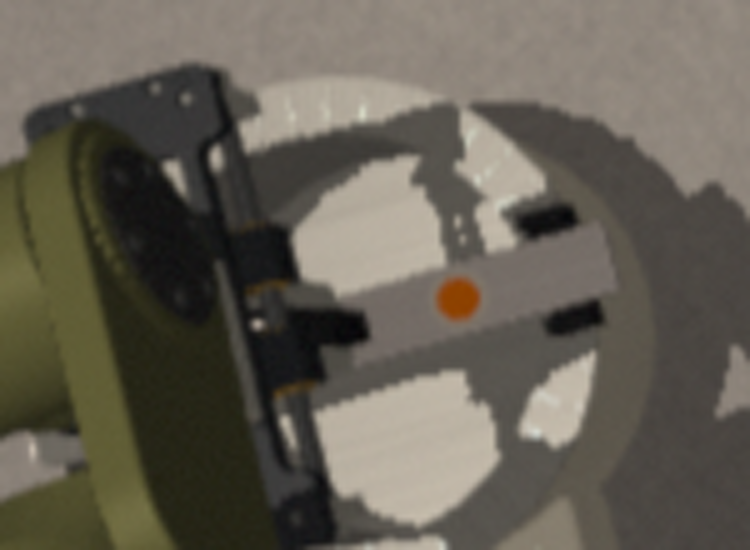

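View pics/s6c.png

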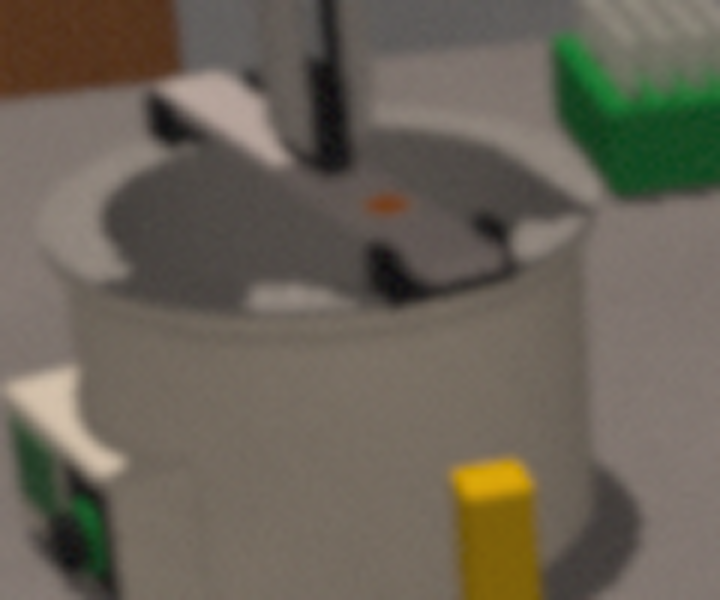

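Request:
send_rows([
  [[0.0,0.0,0.001],0],
  [[0.0,0.0,0.0015],0],
  [[0.0,0.0,0.002],0],
  [[0.0,0.0,0.002],0],
  [[0.0,0.0,0.002],0],
  [[0.0,0.0,0.002],0],
  [[0.0,0.0,0.002],0],
  [[0.0,0.0,0.002],0],
])

```text
clock: 9.27
eef_pos: [501.6, 262.8, 161.4]
eef_rot: [3.141, -0.0, 1.859]
wrist_force: [-3.3, -1.0, 6.0]
finger_gap: 14.1
```

```bash
python3 -c "
from ov import *
goto(501.4,263,161,1.8585)
a=snap('top','t7'); b=snap('side','s7')
overlay('pics/t7.png','pics/s7.png',bath((499.7,268.75,.2877))+bar((499.7,268.75,.2877+np.pi,145)),'o7',(80,200,150,110),(200,130,120,100))
"
```

```text
shift m [ 0.0002 -0.0001  0.0004] turn 0.0004 | now [501.6 262.8 161.4] [ 3.141 -0.     1.859] gap 14.1 F [-3.28 -0.97  5.97] t 9.2667
```

View pics/o7_top.png

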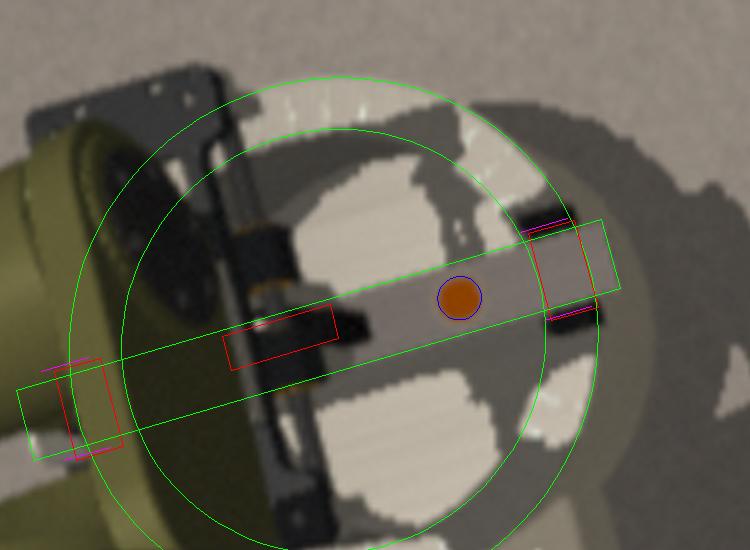

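View pics/o7_side.png

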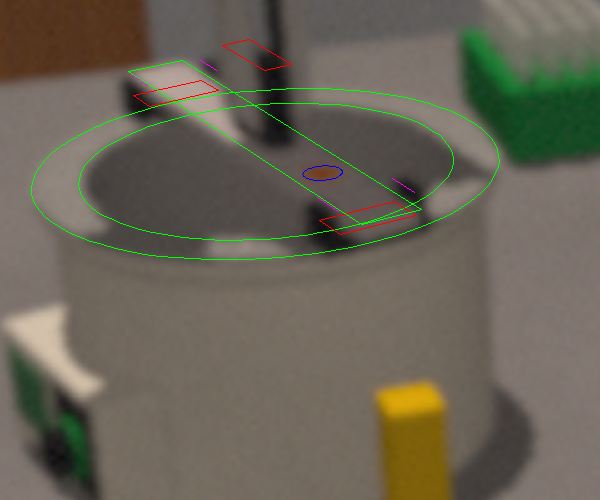

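Request:
send_rows([
  [[0.0,0.0,0.0],0],
  [[0.0,0.0,0.0],0],
  [[0.0,0.0,0.0],0],
  [[0.0,0.0,0.0],0],
  [[0.0,0.0,0.0],0],
  [[0.0,0.0,0.0],0],
  [[0.0,0.0,-0.005],0],
  [[0.0,0.0,-0.012],0],
], hand=0)

```text
clock: 10.03
eef_pos: [501.3, 262.7, 172.9]
eef_rot: [-3.141, 0.0, 1.859]
wrist_force: [-0.4, -0.2, -0.3]
finger_gap: 46.6
```

```bash
python3 -c "
from ov import *
goto(499,-52.5,300,1.58)"
```

```text
shift m [-0.3015 -0.0919 -0.1269] turn 0.2787 | now [501.3 262.7 172.9] [-3.141  0.     1.859] gap 46.6 F [-0.37 -0.2  -0.35] t 10.0333
```

Request:
send_rows([
  [[0.0,0.0,-0.03],0],
  [[0.0,0.0,-0.065],0],
  [[-0.015,-0.005,-0.09],0.02],
  [[-0.05,-0.015,-0.09],0.06],
  [[-0.085,-0.026,-0.09],0.1],
  [[-0.12,-0.037,-0.09],0.14],
  [[-0.155,-0.048,-0.09],0.18],
  [[-0.19,-0.058,-0.09],0.22],
], hand=0)

```text
clock: 10.7
eef_pos: [499.5, 62.5, 263.9]
eef_rot: [3.14, 0.0, 1.637]
wrist_force: [1.3, 0.2, -0.8]
finger_gap: 46.6
```

```bash
python3 -c "
from ov import *
goto(499,-52.5,260,1.58)
a=snap('top','t8'); b=snap('side','s8')
overlay('pics/t8.png','pics/s8.png',bath((499.7,268.75,.2877))+bar((499.7,268.75,.2877+np.pi,145)),'o8',(80,200,150,110),(200,130,120,100))
crop(a,'t8c',80,200,150,110,5)
"
```

```text
shift m [-0.1147 -0.0081  0.0039] turn 0.0571 | now [499.5  62.5 263.9] [3.14  0.    1.637] gap 46.6 F [ 1.32  0.22 -0.75] t 10.7
```

View pics/o8_top.png

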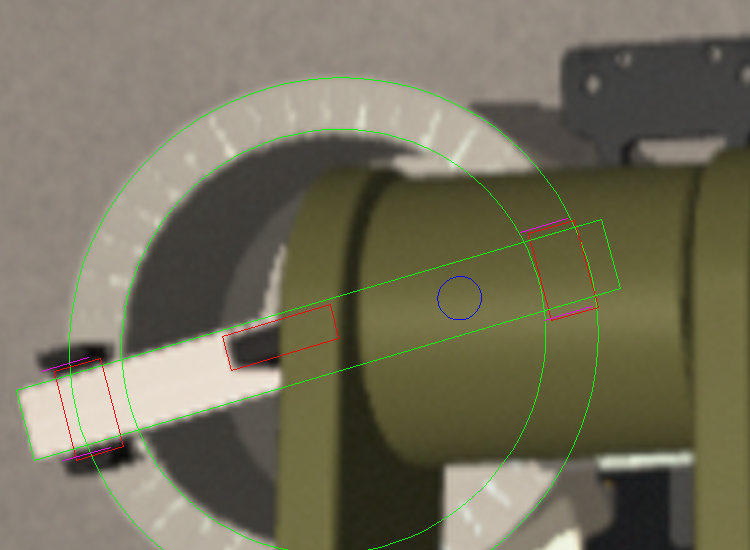

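View pics/t8c.png

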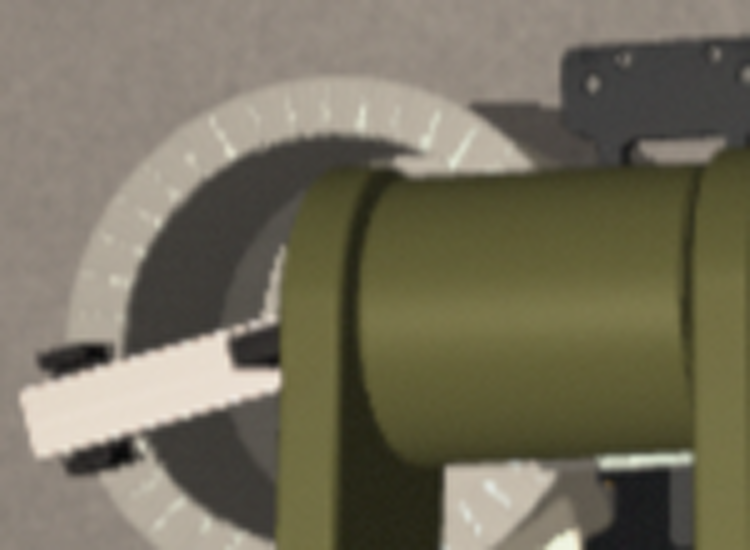

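View pics/o8_side.png

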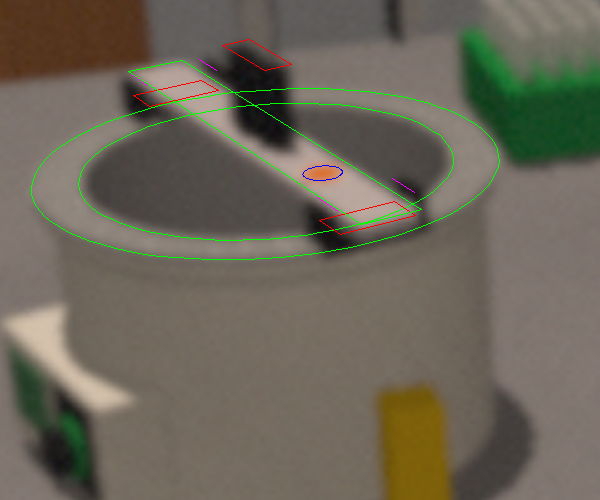

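The bar is down in both rests and matches the overlay at both ends. Next is the probe.

Request:
send_rows([
  [[-0.02,-0.001,0.0],0.01],
  [[-0.045,-0.003,0.0],0.02],
  [[-0.07,-0.005,0.0],0.03],
  [[-0.09,-0.006,0.001],0.04],
  [[-0.105,-0.007,0.002],0.05],
  [[-0.112,-0.008,0.003],0.057],
  [[-0.1147,-0.0081,0.004],0.057],
  [[-0.1147,-0.0081,0.004],0.057],
], hand=-0.2)

```text
clock: 11.47
eef_pos: [499.7, -50.6, 259.0]
eef_rot: [3.142, -0.0, 1.582]
wrist_force: [0.0, 0.7, -0.4]
finger_gap: 56.2
```

```bash
python3 -c "
from ov import *
goto(498.8,-52.5,121,1.58)"
```

```text
shift m [-0.0019 -0.0009  0.138 ] turn 0.0021 | now [499.7 -50.6 259. ] [ 3.142 -0.     1.582] gap 56.2 F [ 0.    0.7  -0.38] t 11.4667
```

Request:
send_rows([
  [[-0.001,-0.0005,0.02],0],
  [[-0.001,-0.0005,0.05],0],
  [[-0.001,-0.0005,0.08],0],
  [[-0.001,-0.0005,0.105],0],
  [[-0.001,-0.0005,0.123],0],
  [[-0.001,-0.0005,0.133],0],
  [[-0.001,-0.0005,0.138],0],
  [[-0.001,-0.0005,0.138],0],
])

```text
clock: 12.13
eef_pos: [499.1, -51.3, 120.7]
eef_rot: [-3.141, -0.0, 1.583]
wrist_force: [-0.4, 0.4, 0.2]
finger_gap: 56.9
```

```bash
python3 -c "
from ov import *
goto(498.8,-52.5,121,1.58)
a=snap('top','t9');b=snap('side','s9'); crop(b,'s9c',220,170,110,120,6)"
```

```text
shift m [-0.0012 -0.0004 -0.0003] turn 0.0026 | now [499.1 -51.3 120.7] [-3.141 -0.     1.583] gap 56.9 F [-0.41  0.42  0.23] t 12.1333
```

View pics/s9c.png

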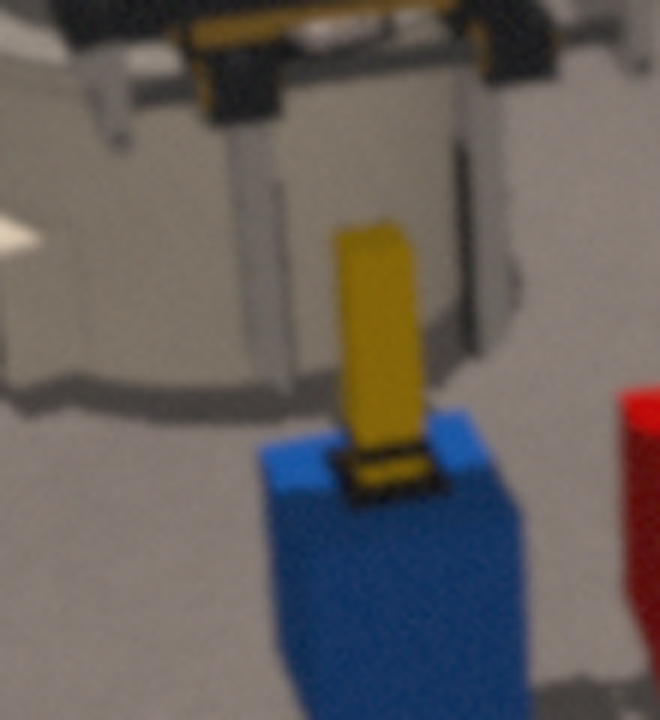

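Request:
send_rows([
  [[-0.001,-0.0004,0.0],0.002],
  [[-0.001,-0.0004,0.0],0.002],
  [[-0.001,-0.0004,0.0],0.002],
  [[-0.001,-0.0004,0.0],0.002],
  [[-0.001,-0.0004,0.0],0.002],
  [[-0.001,-0.0004,0.0],0.002],
  [[-0.001,-0.0004,0.0],0.002],
  [[-0.001,-0.0004,0.0],0.002],
], hand=1, force=35)

```text
clock: 12.9
eef_pos: [498.8, -52.9, 121.1]
eef_rot: [3.141, 0.0, 1.58]
wrist_force: [-0.6, 0.3, 2.0]
finger_gap: 21.9
```

```bash
python3 -c "
from ov import *
goto(498.8,-52.5,320,1.58)"
```

```text
shift m [ 0.0004  0.     -0.1989] turn -0.0002 | now [498.8 -52.9 121.1] [3.141 0.    1.58 ] gap 21.9 F [-0.65  0.3   2.  ] t 12.9
```

Request:
send_rows([
  [[0.0,0.0,-0.005],0],
  [[0.0,0.0,-0.02],0],
  [[0.0,0.0,-0.045],0],
  [[0.0,0.0,-0.08],0],
  [[0.0,0.0,-0.12],0],
  [[0.0,0.0,-0.155],0],
  [[0.0,0.0,-0.18],0],
  [[0.0,0.0,-0.2],0],
])

```text
clock: 13.57
eef_pos: [498.7, -52.9, 323.8]
eef_rot: [3.139, 0.0, 1.58]
wrist_force: [0.1, 0.4, -2.0]
finger_gap: 21.8
```

```bash
python3 -c "
from ov import *
goto(516.7,211.2,300,1.58)
b=snap('side','s10'); crop(b,'s10c',220,90,110,200,3)"
```

```text
shift m [0.2639 0.0204 0.0237] turn -0.0002 | now [498.7 -52.9 323.8] [3.139 0.    1.58 ] gap 21.8 F [ 0.09  0.39 -2.  ] t 13.5667
```

View pics/s10c.png

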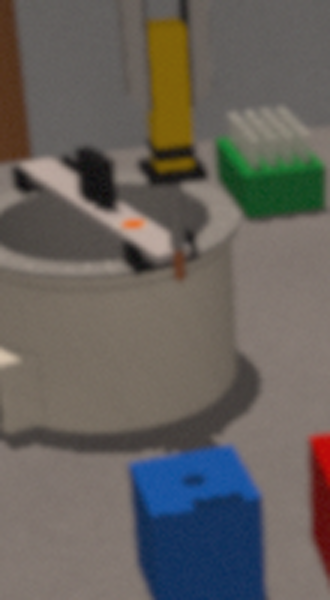

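Request:
send_rows([
  [[0.012,0.001,0.0],0],
  [[0.038,0.003,0.0],0],
  [[0.072,0.006,0.0],0],
  [[0.11,0.009,0.0],0],
  [[0.148,0.012,0.0],0],
  [[0.185,0.015,0.0],0],
  [[0.218,0.018,0.004],0],
  [[0.243,0.019,0.01],0],
])

```text
clock: 14.28
eef_pos: [514.8, 193.5, 309.2]
eef_rot: [-3.14, 0.0, 1.581]
wrist_force: [0.1, -0.7, -1.6]
finger_gap: 21.9
```

```bash
python3 -c "
from ov import *
goto(516.7,211.2,285,1.58)"
```

```text
shift m [0.0177 0.0022 0.0242] turn 0.0013 | now [514.8 193.5 309.2] [-3.14   0.     1.581] gap 21.9 F [ 0.05 -0.72 -1.56] t 14.2833
```

Request:
send_rows([
  [[0.008,0.001,0.006],0],
  [[0.014,0.002,0.012],0],
  [[0.017,0.002,0.018],0],
  [[0.0177,0.0022,0.022],0],
  [[0.0177,0.0022,0.0242],0],
  [[0.0177,0.0022,0.0242],0],
  [[0.0177,0.0022,0.0242],0],
  [[0.0177,0.0022,0.0242],0],
])

```text
clock: 14.95
eef_pos: [517.8, 207.5, 287.2]
eef_rot: [3.141, -0.0, 1.579]
wrist_force: [0.6, -0.4, -0.3]
finger_gap: 21.7
```

```bash
python3 -c "
from ov import *
goto(516.7,211.2,285,1.58)
b=snap('side','s11'); crop(b,'s11c',230,100,80,90,7)
a=snap('top','t11'); crop(a,'t11c',80,200,150,110,5)
s=manip.read_state(); e=s['eef_pos']
for n in ('side','top'): print(n,'spot',proj(n,[516.7,211.2,153]),'tip pred',proj(n,e-[0,0,106.2]))
print(s['wrist_force'])"
```

```text
shift m [ 0.0037 -0.0011  0.0022] turn -0.001 | now [517.8 207.5 287.2] [ 3.141 -0.     1.579] gap 21.7 F [ 0.65 -0.36 -0.33] t 14.95
side spot [264.02414038 164.1244849 ] tip pred [263.81661429 152.95549285]
top spot [171.43941441 259.15587207] tip pred [168.72545363 258.14382281]
[ 1.12607126  0.13926806 -2.00598349]
```

View pics/s11c.png

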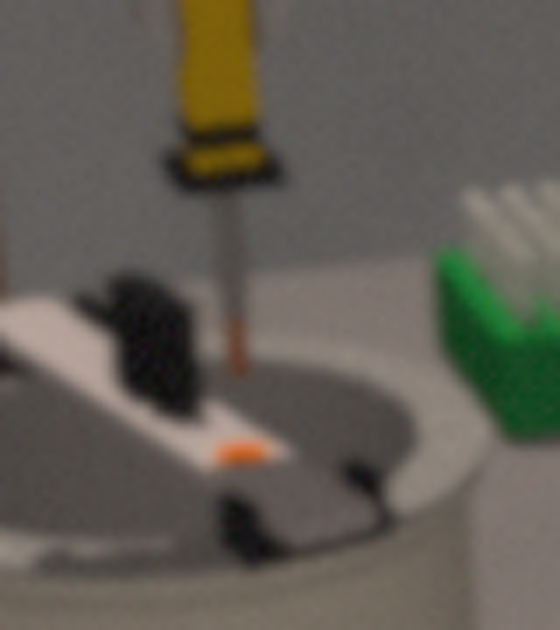

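View pics/t11c.png

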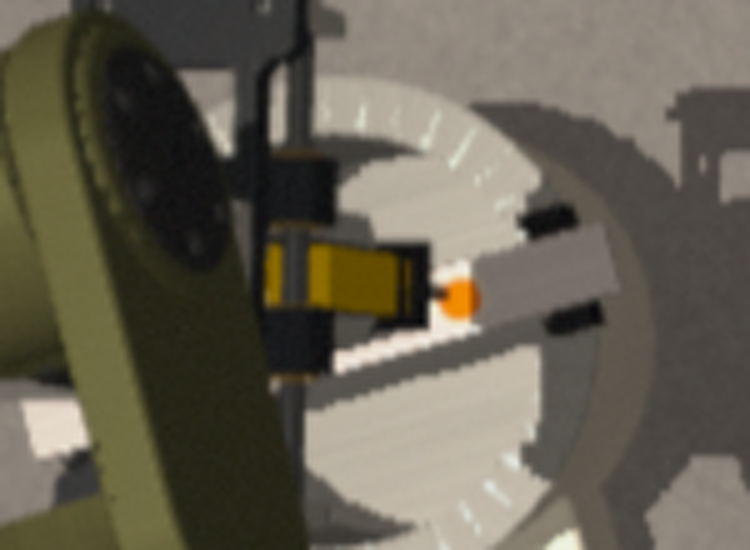

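```bash
python3 -c "
from ov import *
goto(516.7,211.2,267,1.58)"
```

```text
shift m [ 0.0035 -0.001   0.0201] turn -0.0007 | now [517.7 207.7 287.1] [ 3.141 -0.     1.579] gap 21.8 F [ 1.13  0.14 -2.01] t 15.05
```

Request:
send_rows([
  [[0.002,0.0,0.003],0],
  [[0.0035,-0.001,0.008],0],
  [[0.0035,-0.001,0.013],0],
  [[0.0035,-0.001,0.017],0],
  [[0.0035,-0.001,0.02],0],
  [[0.0035,-0.001,0.02],0],
  [[0.0035,-0.001,0.02],0],
  [[0.0035,-0.001,0.02],0],
])

```text
clock: 15.72
eef_pos: [516.6, 211.5, 266.9]
eef_rot: [3.141, -0.0, 1.58]
wrist_force: [-0.1, -0.2, -1.5]
finger_gap: 21.9
```

```bash
python3 -c "
from ov import *
b=snap('side','s12'); crop(b,'s12c',230,110,80,80,7)
a=snap('top','t12'); crop(a,'t12c',140,235,60,45,12)
goto(516.7,211.2,261,1.58)"
```

```text
shift m [-0.0003  0.0001  0.006 ] turn -0.0003 | now [516.6 211.5 267. ] [ 3.141 -0.     1.58 ] gap 21.7 F [ 0.7  -0.11 -0.75] t 15.8167
```

View pics/s12c.png

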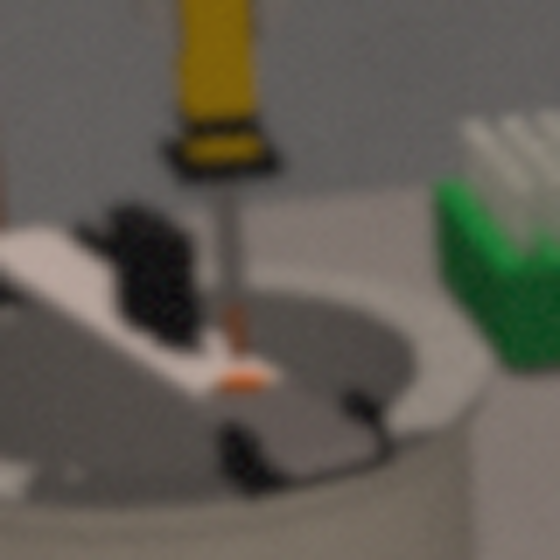

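View pics/t12c.png

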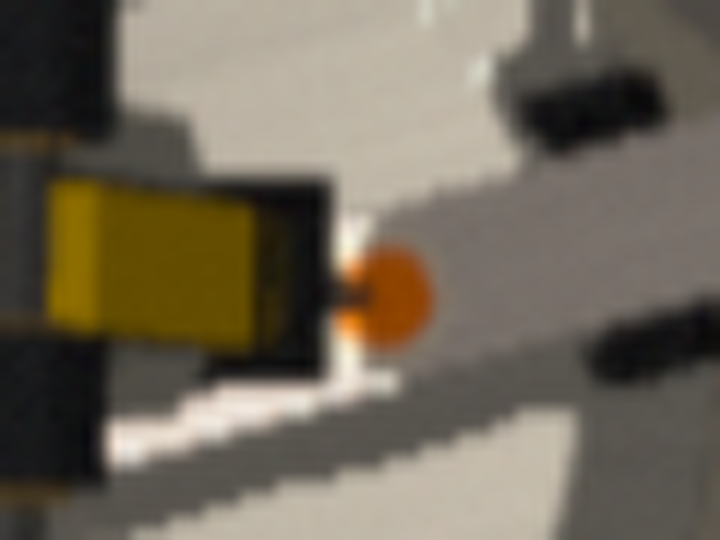

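Request:
send_rows([
  [[0.0,0.0,0.002],0],
  [[0.0,0.0,0.004],0],
  [[0.0,0.0,0.006],0],
  [[0.0,0.0,0.0075],0],
  [[0.0,0.0,0.009],0],
  [[0.0,0.0,0.01],0],
  [[0.0,0.0,0.01],0],
  [[0.0,0.0,0.01],0],
])

```text
clock: 16.48
eef_pos: [516.5, 211.5, 256.8]
eef_rot: [-3.142, 0.0, 1.58]
wrist_force: [-0.3, -0.5, 0.5]
finger_gap: 22.0
```

```bash
python3 -c "
from ov import *
F=[]
for i in range(12):
    b=manip.camera('side'); F.append(manip.read_state()['wrist_force'])
print(np.mean(F,0),np.std(F,0))
cv2.imwrite('pics/s13.png',b[:,:,::-1]); crop(b[:,:,::-1],'s13c',230,110,80,80,7)
goto(516.7,211.2,254.2,1.58)"
```

```text
[-1.14114511 -0.24383755  0.26430757] [0.358788   0.53849673 0.5898138 ]
shift m [-0.0003  0.0002  0.0026] turn -0.0002 | now [516.5 211.5 256.8] [-3.142 -0.     1.58 ] gap 22.2 F [-1.11 -0.74 -0.1 ] t 17.0833
```

View pics/s13c.png

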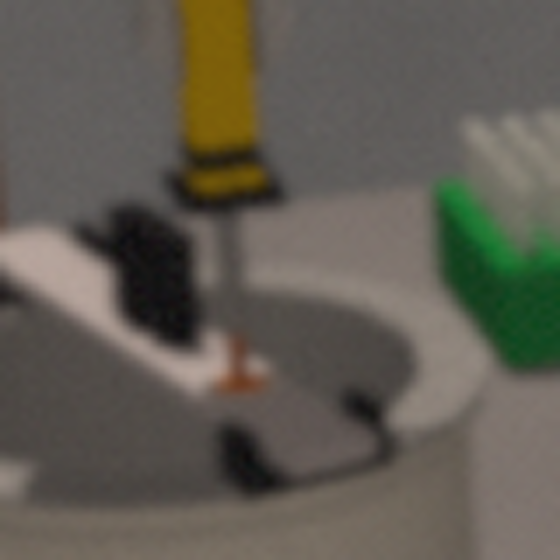

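The tip is on the spot. The net push is about 1.7 N, which means the tip is pushed in about 2.4 mm, as predicted from the height. I'll press 2.6 mm more.

Request:
send_rows([
  [[0.0,0.0,0.001],0],
  [[0.0,0.0,0.002],0],
  [[0.0,0.0,0.0026],0],
  [[0.0,0.0,0.0026],0],
  [[0.0,0.0,0.0026],0],
  [[0.0,0.0,0.0026],0],
  [[0.0,0.0,0.0026],0],
  [[0.0,0.0,0.0026],0],
])

```text
clock: 17.75
eef_pos: [516.6, 211.5, 254.2]
eef_rot: [3.141, -0.0, 1.58]
wrist_force: [-0.5, -0.1, 0.2]
finger_gap: 22.0
```

```bash
python3 -c "
from ov import *
F=[]
for i in range(24):
    b=manip.camera('side'); F.append(manip.read_state()['wrist_force'])
print(np.mean(F,0),np.std(F,0)/24**.5)
crop(b[:,:,::-1],'s14c',230,110,80,80,7)
a=snap('top','t14'); crop(a,'t14c',80,200,150,110,5)
goto(516.7,211.2,254.2,1.58)
# zero check: predicted pixels of flange & shank end for press 5mm
e=manip.read_state()['eef_pos']; print(proj('side',e+[0,0,18.8-60]),proj('side',e+[0,0,18.8-105]),proj('side',[e[0],e[1],153]))"
```

```text
[-0.23244489 -0.16672319  1.01611439] [0.14192084 0.07316361 0.09846526]
shift m [-0.0003  0.0001 -0.    ] turn -0.0002 | now [516.6 211.5 254.2] [3.142 0.    1.58 ] gap 21.7 F [-0.6  -0.14  0.1 ] t 19.0
[261.89052629 138.79620359] [263.43881829 157.90157885] [263.94002603 164.08630505]
```

View pics/s14c.png

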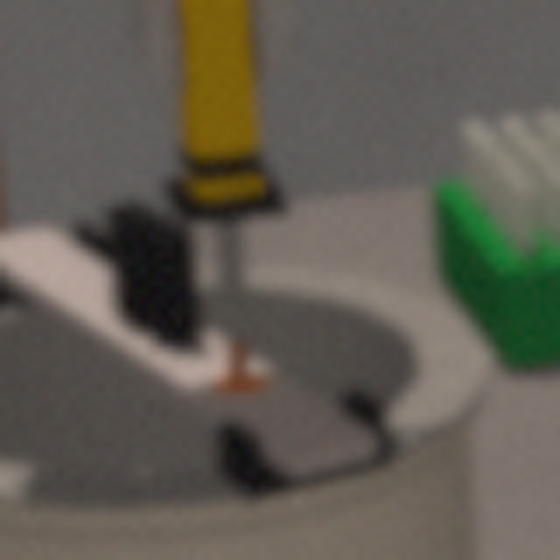

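View pics/t14c.png

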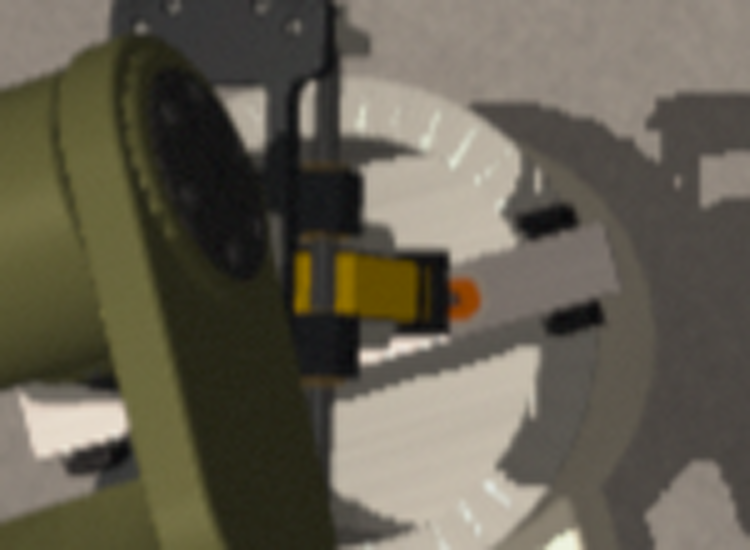

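The force rose 0.75 N over that 2.6 mm, which matches the 0.3 N/mm spring. With the probe's weight added back, the net push is about 2.3 N, so the tip is about half-way in. The tip is on the spot and the bar has not moved, so I'm handing in.

```bash
python3 -c "
from cell import manip
print(manip.sign_off(), manip.read_state()['clock'])"
```

```text
the job is handed in; nothing more can be done
the job is handed in; nothing more can be done
```

I laid the bar across the bath, handle up and seated in both rests, and let go of it. I then took the small yellow probe from the blue holder. It is now held upright with its tip on the orange spot, and the job was handed in at about 19 s.

- **Bar:** after release, the overlays in both cameras put it in both rests, with the overhang equal to within about 1 px (2 mm). The near end was hidden in the top view after release, so there I relied on the side view and the picture taken just before.
- **Probe tip:** in both views the tip stands on the spot. In the side view it appeared about 1 mm towards −x of the spot's centre, well inside the 9 mm radius.
- **Push:** the wrist force averaged +1.0 N. Adding back the probe's nominal weight of about 1.3 N gives about 2.3 N, or a push-in of about 4.4 mm, against 5 mm from the arm height. The force rose at 0.29 N/mm over the last 2.6 mm, so the tip is on its spring and not at the hard stop. Single force readings scatter by about 0.6 N.
- **Bystanders:** I kept the path clear of the bottle, beaker and flask. I did not check their positions again at the end.

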